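Turn the grinding cup over onto the mill and hold it down to run

TASK

The filled grinding cup stands mouth-up on the bench with its knurled blade collar screwed on. Turn it over and set it collar-down on the bench mill's boss, turn it until the keyways hidden in the collar drop over the boss's pins, then push it fully home against the sprung plate so that the mill's switch closes. Finish while still holding it pushed home, and leave the other things on the bench where they are.

Things in the scene. Friction and masses are not known exactly. Their poses are not given: they have to be found in the camera images.
- cup: grinding cup with blade collar, 70 mm high, 0.22 kg, balance point about 44 mm from its closed end, standing mouth-up. Lower 36 mm: plain white round cup, 41 mm diameter at the foot, 47 mm at 6 mm, 51 mm at 36 mm; top 34 mm: black knurled collar, 58 mm diameter. Laid on its side it rests level on the collar. Origin: centre of the closed end; z along the axis to the collar's mouth (up at the start)
- cup_mouth (a point): centre of the collar's open face, 70 mm from the closed end, axes as the cup's. Bore 32.4 mm diameter, 28 mm deep, with three keyways 120 degrees apart, 10 mm wide, reaching 21 mm from the axis. The collar is screwed hand-tight at an angle that differs every time, so the cup's x axis does not tell where the keyways are; collar down, they are out of sight
- mill: fixed white bench mill, housing 150 x 126 mm, 74 mm high, round grey turret to 100 mm on it; above that a black sprung plate (52 mm diameter, top at 115 mm) and through it a steel boss, 30 mm diameter, top at 137 mm, coned over its last 5 mm to 18 mm diameter. Origin: on the boss's vertical axis at bench level; -x is the front with dial and switch; z up
- pin_tops (a point): on the boss's axis, 122 mm above the bench, level with the tops of three 6 mm round steel pins that stick out of the fixed boss to 19 mm from the axis: one to the mill's front (-x), the others 120 degrees on. With keyways not over the pins the inverted collar's face rests here; lined up within about 6 degrees, the cup drops 7 mm to the plate
- mill_seat (a point): on the boss's axis, level with the sprung plate's top at rest, 115 mm above the bench; fixed to the housing, axes as the mill's. The collar's face of a cup pushed fully home is 6 mm below this point (109 mm above the bench)
- press (a joint): travel of the mill's sprung plate, m: 0 at rest (up), 0.006 fully down (stop). The spring pushes up with 4.5 N at rest and 9.9 N fully down, more than the cup's weight, so the plate comes up again when nobody pushes
- pot: bystander: closed white sample pot, 48 mm diameter, 66 mm high, no knurled collar; origin at the centre of its underside
- beaker: bystander: open white plastic beaker, 62 mm diameter, 75 mm high; origin at the centre of its underside
- brush: bystander: cleaning brush lying on the bench, about 150 mm long; origin at its middle, on the bench
There are look-alikes about, which are no part of the job. Leave any yellow look-alike of the cup alone.

How it is judged:
By the outcome, as a careful person would: the job done as asked, in the order asked, and still so for the second after the job is handed in, while the arm keeps its last pose, push and grip.
It also fails if it takes over 69 s, if anything falls off the work surface, if the arm or the gripper's body presses on something with over 40 N, if the wrist force passes 120 N, or if a joint passes its speed limit or range.

ROBOT

A 6-joint arm with a two-finger parallel gripper is mounted at the origin on the work surface. World frame = base frame: x ahead of the robot, y to its left, z up, the work surface at z = 0. Lengths are in mm, angles in rad, forces in N, time in s.
With the tool pointing down it reaches from about 400 to 925 mm from the base axis. Payload 12.5 kg.
Tool frame: the origin (TCP) lies midway between the tips of the shut fingers; the grasp point (between the pads) lies 19 mm behind it; z points along the fingers, y is the line along which they close (so a half turn about z gives the same grasp; the last joint's range is limited). The gripper opens to 95 mm and grips with 3 to 60 N. Pads are 20 mm wide; open, the fingers measure 119 mm over their backs; the gripper's body (75 mm by 180 mm) begins 59 mm behind the grasp point.
Start: joints at [1.234, 0.491, 1.559, -0, 1.092, -0.106], TCP at [142.954, 608.45, 214.661] pointing down, gripper open.
Joint ranges: [-3.1, 3.1], [-0.84, 2.19], [0.05, 2.79], [-1.13, 4.28], [0.06, 2.93], [-2.69, 2.69]. Speed limits (rad/s): [2.22, 2.22, 2.79, 3.14, 3.14, 3.14].

INTERFACE

Orientations are given as [roll, pitch, yaw] about the fixed x, y, z axes, in that order (R = Rz(yaw) Ry(pitch) Rx(roll)).
In Python, from cell import state, read_camera, camera_info, env gives the robot as it stands.
- The arm moves only by the tool move_arm, never from a script. Its argument "commands" is a list of rows, each a list of 3 entries, a list of its own where there are three numbers: the shift along the world's x, y, z in cm, then the turn, a rotation vector about the world's x, y, z in degrees, then the opening, from 0 (shut) to 1 (fully open). A call has 1 to 10 rows; each row shifts and turns the commanded pose from where the row before left it; what a row does not reach is not made up. A row lasts 1/10 s, in which the tool goes at most 50 mm and 8.59 degrees, less where a joint would pass 70% of its speed; a pose out of reach is approached as far as the arm can. A call with a gripper value outside its range is refused whole. The fingers move at their own pace and stop on an object; the grip force is fixed at half the most. Time passes only in rows, so rows that do not move let the fingers close. It gives the time, the measured TCP pose, the force, the opening and the grip force at its end, in the units of the state.
- state(): the state, without advancing time (a new reading comes with each control period).
- read_camera(name): name is "side" or "top" or "wrist"; returns the picture (384x512x3 uint8, blue, green, red); there is no depth.
- camera_info(name): a dict with "K" (3x3 intrinsics, pixels), "cam_to_world" (4x4, takes a point from camera to world coordinates). Camera axes: x right, y down, z forward; pixel columns grow to the right and rows downward; lengths in mm; the calibration is good to about 2 mm. The wrist camera is an equidistant fisheye: a pixel r from the principal point sees the ray r / f radians off the axis. A picture is of the moment at which its call begins: read the wrist's pose just before it. camera_info takes no time and is no camera call; for the wrist camera it gives the pose at the moment of the call.
- env.job_done(): hands the job in; it is judged then, once.
The state is a dict: "t": time; "joints": joint angles; "qvel": joint speeds; "tau": joint torques, N m; "eef_pos": TCP position; "tcp_rot": TCP orientation; "ft_force": force on the tool from outside, world axes, zero at the start; "moment": the same for the moment, N m; "opening": opening from 0.0 (shut) to 1.0 (fully open); "grip_force": force on a finger pad.
Only numpy, scipy, OpenCV 4.12 (cv2) and the standard library are available. Lean on these libraries where they do the work, as an engineer would, in place of code of your own. Each camera call takes 0.05 s, during which the arm holds its last target. There are 200 camera calls.

## Working session

There is one attempt and no reset: what is moved stays moved. The work goes in short steps, Python scripts to look and compute and a tool call to move; the robot and the scene stay as the last step left them, time stands still between calls to the robot, and variables do not carry over. Pictures are saved under pics/ and viewed, at most 10 in all, crops included, and the job is handed in when it is done.

Besides the shell and the picture viewer there is one more tool, called after "Call:" as name(argument=value, ...), one argument or row to a line, values as JSON. move_arm: Moves the arm, as the interface text tells. Its arguments: {"type":"object","properties":{"commands":{"type":"array"}},"required":["commands"]}

```bash
mkdir -p pics; ls
cat > h.py <<'E'
import numpy as np, cv2
from cell import state, read_camera, camera_info, env
def ray(name,u,v,ci=None):
    ci=ci or camera_info(name);K=np.array(ci["K"]);T=np.array(ci["cam_to_world"])
    a=(u-K[0,2])/K[0,0];b=(v-K[1,2])/K[1,1]
    if name=="wrist":
        r=np.hypot(a,b);d=np.array([a/r*np.sin(r),b/r*np.sin(r),np.cos(r)]) if r>0 else np.array([0,0,1.])
    else: d=np.array([a,b,1.])
    return T[:3,3],T[:3,:3]@d
def at_z(name,u,v,z,ci=None):
    o,d=ray(name,u,v,ci);return o+d*(z-o[2])/d[2]
def proj(name,p,ci=None):
    ci=ci or camera_info(name);K=np.array(ci["K"]);T=np.array(ci["cam_to_world"])
    q=T[:3,:3].T@(np.array(p)-T[:3,3])
    if name=="wrist":
        r=np.hypot(q[0],q[1]);th=np.arctan2(r,q[2]);q=np.array([q[0]/r*th,q[1]/r*th,1])
    return K[0,0]*q[0]/q[2]+K[0,2],K[1,1]*q[1]/q[2]+K[1,2]
E
python3 - <<'E'
from h import *
for n in ["top","side","wrist"]:
    cv2.imwrite(f"pics/{n}0.png",read_camera(n)); c=camera_info(n); print(n,np.round(c["K"],1).tolist(),np.round(c["cam_to_world"],2).tolist())
print(state())
a=cv2.imread("pics/top0.png");b=cv2.imread("pics/side0.png")
E
```

```text
pics
top [[358.6, 0.0, 258.5], [0.0, 358.6, 189.5], [0.0, 0.0, 1.0]] [[-0.0, -1.0, 0.05, 565.72], [-1.0, 0.0, -0.02, 55.25], [0.02, -0.05, -1.0, 879.35], [0.0, 0.0, 0.0, 1.0]]
side [[353.8, 0.0, 258.3], [0.0, 353.8, 188.7], [0.0, 0.0, 1.0]] [[0.97, -0.2, 0.13, 507.5], [-0.24, -0.77, 0.59, -357.01], [-0.02, -0.6, -0.8, 619.12], [0.0, 0.0, 0.0, 1.0]]
wrist [[297.3, 0.0, 254.8], [0.0, 297.3, 190.3], [0.0, 0.0, 1.0]] [[0.23, 0.94, 0.25, 72.23], [0.97, -0.22, -0.06, 624.69], [-0.0, 0.25, -0.97, 383.73], [0.0, 0.0, 0.0, 1.0]]
{'t': 0.15, 'joints': array([ 1.23440139e+00,  4.91419723e-01,  1.55931748e+00,  6.69748844e-06,
        1.09169744e+00, -1.05609039e-01]), 'qvel': array([ 0.00037485, -0.00133555, -0.00227274, -0.00012994,  0.00036187,
        0.00021958]), 'tau': array([ 1.66696311e-03, -6.12900352e+01, -2.58275324e+01,  6.92683412e-02,
        4.72839747e-02, -9.85439647e-05]), 'eef_pos': array([142.8862067 , 608.26274381, 214.19407596]), 'tcp_rot': array([-3.14075598e+00, -9.46641576e-05,  2.91080363e+00]), 'ft_force': array([-0.24110616,  0.9295115 , -0.045667  ]), 'moment': array([ 0.04041121,  0.01000173, -0.01756916]), 'grip_force': 0.0, 'opening': 0.996262196725271}
```

View pics/top0.png

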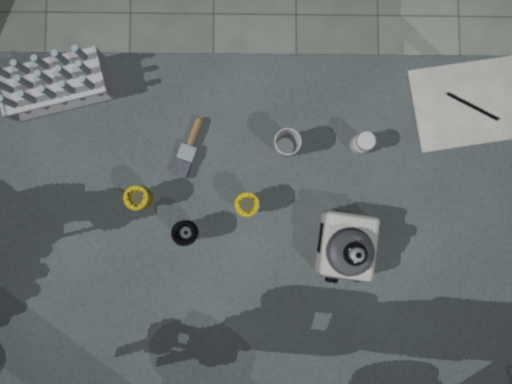

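View pics/side0.png

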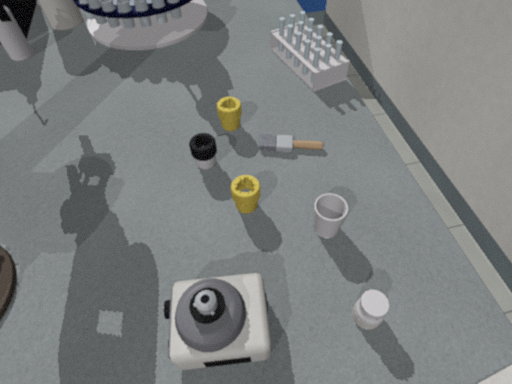

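Run:
```python
from h import *
t=cv2.imread("pics/top0.png");s=cv2.imread("pics/side0.png")
f=lambda im,x,y,w,h:cv2.resize(im[y:y+h,x:x+w],(400,300),interpolation=cv2.INTER_CUBIC)
m=np.vstack([np.hstack([f(t,300,200,100,90) if 0 else f(t,300,200,120,90),f(s,150,265,140,105)]),np.hstack([f(t,155,210,60,45),f(s,170,120,80,60)])])
cv2.imwrite("pics/m1.png",m)
print("cup",at_z("top",185,232.5,70),at_z("side",203,142,70))
print("boss",at_z("top",357,254,137),at_z("side",205,296,137))
```

```text
cup [512.10084454 202.54806782  70.        ] [514.10178647 201.33430268  70.        ]
boss [ 471.00876575 -163.93592234  137.        ] [ 471.20499764 -164.63331629  137.        ]
```

View pics/m1.png

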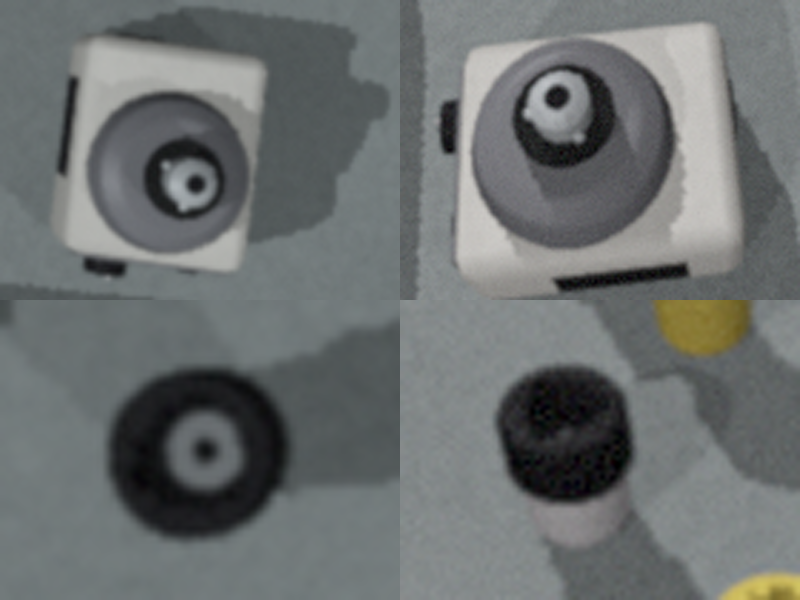

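Target is the black-collared cup, at top (185,233) and side (203,142). Its two look-alikes are the yellow ones at top (136,198) and (247,205). In the crops, the black-collared white cup matches the description. The boss is at about (471,-164), and the mill's knob side faces roughly world -x. Next I take a close look down the cup's mouth.

Call:
move_arm(
  commands=[
    [[3.4,-3.3,0],[0,0,0],1],
    [[3.4,-3.3,0],[0,0,0],1],
    [[3.4,-3.3,0],[0,0,0],1],
    [[3.4,-3.3,0],[0,0,0],1],
    [[3.4,-3.3,0],[0,0,0],1],
    [[3.4,-3.3,0],[0,0,0],1],
    [[3.4,-3.3,0],[0,0,0],1],
    [[3.4,-3.3,0],[0,0,0],1],
    [[3.4,-3.3,0],[0,0,0],1],
    [[3.4,-3.3,0],[0,0,0],1],
  ],
)

```text
t: 1.15
eef_pos: [484.1, 276.8, 214.6]
tcp_rot: [3.142, -0.0, 2.911]
ft_force: [0.0, 0.4, 0.5]
opening: 1.001
grip_force: 0.0
```

Call:
move_arm(
  commands=[
    [[3.3,-3.1,0],[0,0,0],1],
    [[3.3,-3.1,0],[0,0,0],1],
    [[3.3,-3.0,0],[0,0,0],1],
    [[0,0,0],[0,0,0],1],
    [[0,0,0],[0,0,0],1],
  ],
)

```text
t: 1.65
eef_pos: [582.1, 185.7, 214.0]
tcp_rot: [-3.141, -0.001, 2.909]
ft_force: [-0.5, 0.4, 0.1]
opening: 0.998
grip_force: 0.0
```

Run:
```python
from h import *
ci=camera_info("wrist");w=read_camera("wrist");cv2.imwrite("pics/w1.png",w)
s=state();print(s["t"],s["eef_pos"],s["tcp_rot"],s["joints"],ci["cam_to_world"][:3,3] if not isinstance(ci["cam_to_world"],list) else ci["cam_to_world"])
u,v=proj("wrist",[512,202,70],ci);print(u,v)
import pickle;pickle.dump(ci,open("w1.pkl","wb"))
x0,y0=int(u)-50,int(v)-37
m=np.hstack([cv2.resize(w,(400,300)),cv2.resize(w[max(y0,0):y0+75,max(x0,0):x0+100],(400,300),interpolation=cv2.INTER_CUBIC)])
print(x0,y0)
cv2.imwrite("pics/m2.png",m)
```

```text
1.7 [581.48230045 186.50598236 214.25913039] [-3.14143286e+00 -1.00274042e-03  2.91026829e+00] [ 2.02125989e-01  4.71139330e-01  1.59547641e+00  3.13775386e-04
  1.07595406e+00 -1.13749520e+00] [511.58265437 202.12032742 383.63703932]
254.96732465158084 114.4515809029331
204 77
```

View pics/m2.png

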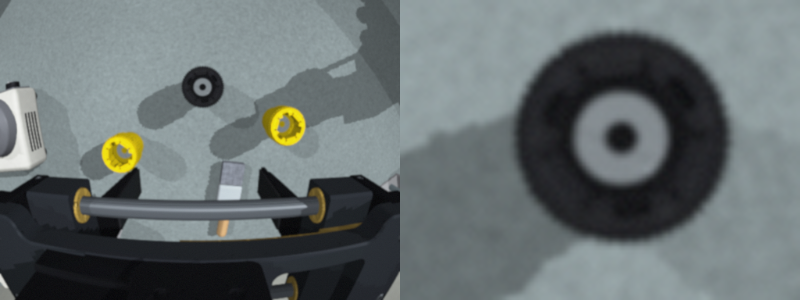

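Run:
```python
from h import *
ci=camera_info("wrist")
w=np.mean([read_camera("wrist").astype(float) for _ in range(8)],0).mean(2)
u,v=204+ (620-400)/4, 77+137/4
print(u,v,at_z("wrist",u,v,70,ci))
# sample on world circle
c=at_z("wrist",u,v,70,ci)
th=np.arange(0,360,5);P=np.zeros(len(th))
for r in [17.5,18.5,19.5,20.5]:
    uv=np.array([proj("wrist",[c[0]+r*np.cos(np.radians(a)),c[1]+r*np.sin(np.radians(a)),70],ci) for a in th],np.float32)
    P+=cv2.remap(w.astype(np.float32),uv[:,0:1],uv[:,1:2],cv2.INTER_LINEAR)[:,0]
print(np.round(P/4,1).tolist())
for n in (1,2,3): 
    z=(P*np.exp(-1j*n*np.radians(th))).mean();print(n,abs(z)/4,"min at",np.degrees(np.angle(-z.conj()) if 0 else -np.angle(-z.conj()) )/n)
x0,y0=204,77
k=w[80:144,227:291];k=np.clip((k-20)*5,0,255).astype(np.uint8)
cv2.imwrite("pics/m3.png",cv2.resize(k,(512,512),interpolation=cv2.INTER_CUBIC))
for n,(a,b) in {"y1":(122,152),"y2":(285,125)}.items(): print(n,at_z("wrist",a*1.28,b*1.28,0,ci))
```

```text
259.0 111.25 [509.07700872 207.58735409  70.        ]
[23.0, 28.5, 34.9, 35.8, 33.2, 28.8, 32.5, 36.4, 37.1, 37.1, 37.1, 37.3, 37.8, 37.8, 35.8, 29.0, 31.4, 36.7, 38.5, 36.8, 29.3, 23.9, 23.4, 23.3, 22.5, 24.3, 32.2, 38.3, 38.3, 35.4, 29.1, 32.0, 38.1, 38.7, 39.0, 38.6, 38.3, 38.2, 37.6, 34.8, 28.7, 30.1, 34.7, 36.1, 31.8, 24.3, 22.7, 23.3, 23.2, 24.1, 28.4, 33.8, 33.5, 30.8, 29.3, 32.2, 34.1, 34.9, 35.4, 35.0, 35.0, 34.6, 33.1, 29.1, 29.1, 33.2, 33.7, 30.4, 24.3, 22.5, 22.7, 22.6]
1 0.765122350011958 min at 58.66947283424586
2 0.32153986116684746 min at 66.66532226178842
3 2.7179252905003484 min at 6.766153266198894
y1 [583.33931687  44.43844002   0.        ]
y2 [601.79725242 335.49980989   0.        ]
```

View pics/m3.png

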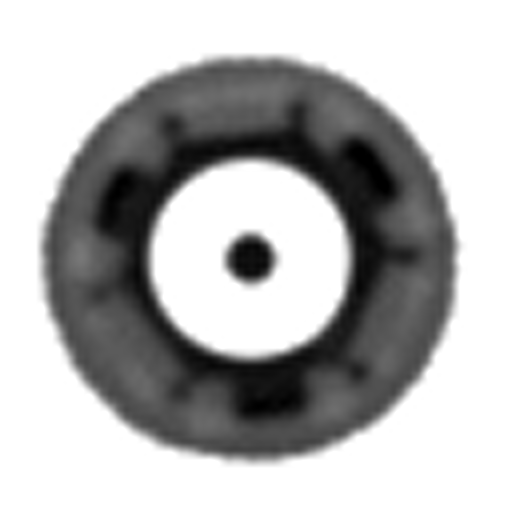

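The mouth shows three dark keyways at crop (371,168), (122,202) and (270,396), around centre (250,258). That puts them at world angles of about -6° + 120°n. Next I pick approach azimuths from a rough wrist model.

```bash
cat > ik.py <<'E'
import numpy as np
from scipy.spatial.transform import Rotation as Ro
def tool(a,e,flip,sgn=1):  # azimuth a deg, elevation e deg; tool y horizontal; returns R
    a,e=np.radians([a,e]);z=np.array([np.cos(a)*np.cos(e),np.sin(a)*np.cos(e),np.sin(e)])
    y=flip*np.array([-np.sin(a),np.cos(a),0]);return np.c_[np.cross(y,z),y,z]
def wrist(R,j1,s,sg):
    W=Ro.from_euler('z',-j1).as_matrix();W=Ro.from_euler('y',-s).as_matrix()@W@R@Ro.from_euler('z',-np.pi/2).as_matrix()
    j5=np.arccos(W[2,2]);j4=np.arctan2(W[1,2],W[0,2]);j6=np.arctan2(W[2,1],-W[2,0])
    return np.round(np.degrees([sg*j4%360 if sg*j4%360<246 else sg*j4%360-360,j5,j6]))
E
python3 - <<'E'
from ik import *
for (c,a1,a2) in [("165",60,105),("45",35,10),("-74",-15,-60)]:
  for nm,pos,a,e in (("cup",(511,205),a1,-8),("mill",(471,-164),a2,8)):
    wp=np.array(pos)-250*np.array([np.cos(np.radians(a)),np.sin(np.radians(a))])
    r=np.hypot(*wp);j1=np.arctan2(wp[1],wp[0])-np.arcsin(66/r)
    for f in (1,-1): print(c,nm,"f",f,"r",round(r),"j1",round(np.degrees(j1)),[wrist(tool(a,e,f),j1,s,1).tolist() for s in (1.7,2.2)])
E
```

```text
165 cup f 1 r 386 j1 -12 [[84.0, 71.0, 175.0], [94.0, 70.0, 144.0]]
165 cup f -1 r 386 j1 -12 [[84.0, 71.0, -5.0], [94.0, 70.0, -36.0]]
165 mill f 1 r 672 j1 -43 [[93.0, 148.0, 179.0], [54.0, 139.0, 131.0]]
165 mill f -1 r 672 j1 -43 [[93.0, 148.0, -1.0], [54.0, 139.0, -49.0]]
45 cup f 1 r 312 j1 -1 [[87.0, 35.0, 178.0], [122.0, 43.0, 134.0]]
45 cup f -1 r 312 j1 -1 [[87.0, 35.0, -2.0], [122.0, 43.0, -46.0]]
45 mill f 1 r 306 j1 -55 [[102.0, 67.0, 168.0], [112.0, 75.0, 139.0]]
45 mill f -1 r 306 j1 -55 [[102.0, 67.0, -12.0], [112.0, 75.0, -41.0]]
-74 cup f 1 r 381 j1 35 [[-86.0, 50.0, 3.0], [-109.0, 53.0, 39.0]]
-74 cup f -1 r 381 j1 35 [[-86.0, 50.0, -177.0], [-109.0, 53.0, -141.0]]
-74 mill f 1 r 350 j1 -2 [[-104.0, 60.0, 13.0], [-117.0, 70.0, 43.0]]
-74 mill f -1 r 350 j1 -2 [[-104.0, 60.0, -167.0], [-117.0, 70.0, -137.0]]
```

Call:
move_arm(
  commands=[
    [[-0.9,-0.5,1.0],[0,0,-8.2],1],
    [[-0.9,-0.5,1.0],[0,0,-8.2],1],
    [[-0.9,-0.5,1.0],[0,0,-8.2],1],
    [[-0.9,-0.5,1.0],[0,0,-8.2],1],
    [[-0.9,-0.5,1.0],[0,0,-8.2],1],
    [[-0.9,-0.5,1.0],[0,0,-8.2],1],
    [[-0.9,-0.5,1.0],[0,0,-8.2],1],
    [[-0.9,-0.5,1.0],[0,0,-8.2],1],
    [[-0.9,-0.5,1.0],[0,0,-8.2],1],
    [[-0.9,-0.5,0],[0,0,-8.2],1],
  ],
)

```text
t: 3.1
eef_pos: [491.8, 136.5, 306.0]
tcp_rot: [3.139, -0.001, 1.474]
ft_force: [-0.5, 0.1, 0.4]
opening: 0.999
grip_force: 0.0
```

Call:
move_arm(
  commands=[
    [[-0.9,-0.5,0],[0,0,-8.2],1],
    [[-0.9,-0.5,0],[0,0,-8.2],1],
    [[-0.9,-0.5,0],[0,0,-8.4],1],
    [[0,0,0],[7.1,-4.1,0],1],
    [[0,0,0],[7.1,-4.1,0],1],
    [[0,0,0],[7.1,-4.1,0],1],
  ],
)

```text
t: 3.7
eef_pos: [465.1, 121.7, 305.6]
tcp_rot: [3.138, -0.435, 1.048]
ft_force: [0.0, -0.4, -0.2]
opening: 1.004
grip_force: 0.0
```

Run:
```python
from h import *
s=state();print(s["t"],s["eef_pos"],s["tcp_rot"],np.degrees(s["joints"]).round(1))
```

```text
3.7 [465.14995733 121.65670834 305.55215133] [ 3.13804302 -0.43518003  1.04804864] [ -6.1   5.7 111.9  28.   55.    9.1]
```

Call:
move_arm(
  commands=[
    [[0,0,0],[7.1,-4.1,0],1],
    [[0,0,0],[7.1,-4.1,0],1],
    [[0,0,0],[7.1,-4.1,0],1],
    [[0,0,0],[7.1,-4.1,0],1],
    [[0,0,0],[7.1,-4.1,0],1],
    [[0,0,0],[7.1,-4.1,0],1],
    [[0,0,0],[7.1,-4.1,0],1],
    [[0,0,0],[0,0,0],1],
  ],
)

```text
t: 4.5
eef_pos: [465.2, 120.7, 302.4]
tcp_rot: [-3.089, -1.432, 0.993]
ft_force: [0.6, 0.8, -0.1]
opening: 1.002
grip_force: 0.0
```

Run:
```python
from h import *
s=state();print(s["t"],s["eef_pos"],s["tcp_rot"],np.degrees(s["joints"]).round(1))
print([np.round(d,1) for d in camera_info("wrist")["cam_to_world"]])
```

```text
4.5 [465.2137941  120.67197202 302.40406339] [-3.08913367 -1.43236614  0.99327703] [-29.7  22.9 135.1  87.4  82.5 -67.4]
[array([ 9.00e-01, -2.00e-01,  5.00e-01,  3.85e+02]), array([ -0.5,  -0.3,   0.8, -16.9]), array([ -0. ,  -0.9,  -0.4, 396. ]), array([0., 0., 0., 1.])]
```

Call:
move_arm(
  commands=[
    [[0,0,-4],[0,0,0],1],
    [[0,0,-4],[0,0,0],1],
    [[0,0,-4],[0,0,0],1],
    [[0,0,-4],[0,0,0],1],
    [[0,0,-4],[0,0,0],1],
    [[0,0,0],[0,0,0],1],
    [[0,0,0],[0,0,0],1],
  ],
)

```text
t: 5.2
eef_pos: [464.9, 121.9, 105.4]
tcp_rot: [-3.128, -1.43, 1.036]
ft_force: [-0.2, 0.6, 1.5]
opening: 1.001
grip_force: 0.0
```

Run:
```python
from h import *
from scipy.spatial.transform import Rotation as Ro
s=state();R=Ro.from_euler('xyz',s["tcp_rot"]).as_matrix()
print(s["t"],s["eef_pos"],np.degrees(s["joints"]).round(1),R.round(3).tolist())
ci=camera_info("wrist");w=read_camera("wrist");sd=read_camera("side")
for p in [(511,205,70),(511,205,0)]: print(proj("wrist",p,ci))
cv2.imwrite("pics/m4.png",np.hstack([cv2.resize(w,(400,300)),cv2.resize(sd,(400,300))]))
import pickle;pickle.dump(ci,open("w4.pkl","wb"));cv2.imwrite("pics/w4.png",w)
c=at_z("top",300+196*.3,200+184*.3,137)
print("boss",c)
for q in [(165,168),(183,208)]:
    p=at_z("top",300+q[0]*.3,200+q[1]*.3,120);d=p-c;print(d,np.degrees(np.arctan2(d[1],d[0])))
c=at_z("side",150+558*.35-140,265+98*.35,137);print(c)
for q in [(580-400,137)]:
    p=at_z("side",150+q[0]*.35,265+q[1]*.35,120);d=p-c;print("side",d,np.degrees(np.arctan2(d[1],d[0])))
```

```text
5.2 [464.86700189 121.86393779 105.44132027] [ -29.5   55.   138.5   92.2   82.2 -103.5] [[0.072, 0.867, 0.493], [0.121, -0.498, 0.859], [0.99, -0.002, -0.14]]
(np.float64(254.18082081878322), np.float64(211.96868975005728))
(np.float64(254.3325149023483), np.float64(269.7430924551047))
boss [ 468.53084389 -167.63593691  137.        ]
[  7.93652079  14.50208174 -17.        ] 61.30953667183873
[-17.25474019   3.43559551 -17.        ] 168.73909447639946
[ 470.89487502 -169.36436133  137.        ]
side [  6.20710693 -15.29188357 -17.        ] -67.90734386623001
```

View pics/m4.png

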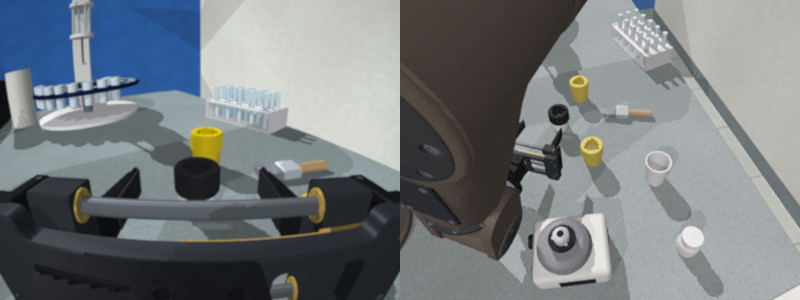

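```bash
cat >> ik.py <<'E'
from scipy.optimize import least_squares
D=[((70.726,28.156,89.342,0,62.55,-6.051),(142.89,608.26,214.19)),((11.581,26.994,91.414,.018,61.648,-65.174),(581.48,186.51,214.26)),((-6.1,5.7,111.9,28,55,9.1),(465.15,121.66,305.55)),((-29.7,22.9,135.1,87.4,82.5,-67.4),(465.21,120.67,302.4)),((-29.5,55,138.5,92.2,82.2,-103.5),(464.87,121.86,105.44))]
E_=lambda ax,d:Ro.from_euler(ax,d,degrees=True).as_matrix()
def fk(q,P):
    r0,h,a,off,bx,bz,L,wx=P
    A=E_('z',q[0]);B=A@E_('y',q[1]);C=B@E_('y',q[2]);W=C@E_('z',q[3])@E_('y',q[4])
    p=A@[r0,off,h]+B@[0,0,a]+C@[bx,0,bz]+W@[wx,0,L]
    return p,W@E_('z',q[5]+90)
def fit():
    f=lambda P:np.r_[np.concatenate([fk(q,P)[0]-p for q,p in D]),(np.array(P)-P0)*.003]
    P0=np.array([0,300,450,66,0,450,250,0.]);s=least_squares(f,P0);return s.x,f(s.x)
def solve(P,pos,R,q0):
    lo=np.degrees([-3.1,-.84,.05,-1.13,.06,-2.69]);hi=np.degrees([3.1,2.19,2.79,4.28,2.93,2.69])
    g=lambda q:(lambda x:np.r_[x[0]-pos,200*Ro.from_matrix(x[1].T@R).as_rotvec()])(fk(q,P))
    s=least_squares(g,np.clip(q0,lo+1,hi-1),bounds=(lo,hi));return s.x.round(0),round(float(np.linalg.norm(s.fun)),1)
E
python3 - <<'E'
from ik import *
P,r=fit();print(P.round(1),r.round(1).tolist())
p0=np.array([511,205,47.]);m0=np.array([471,-166,132.])
for a1,a2 in [(60,105),(50,115),(45,120),(40,125),(40,90),(30,15),(0,-74),(-15,-60),(40,105),(40,75)]:
    for nm,c,a,e,f,q0 in (("cup",p0,a1,-8,-1,(-29,55,138,92,82,-100)),("mill",m0,a2,8,1,(-40,50,100,70,140,80))):
        R=tool(a,e,f); t=c+19*R[:,2]
        q,res=solve(P,t,R,q0);W=fk(q,P)[0]-P[6]*fk(q,P)[1][:,2]
        print(a1,a2,nm,q.tolist(),res,"wrist",W.round())
E
```

```text
[ 3.000e-01  1.963e+02  5.869e+02  6.590e+01  4.320e+01  4.098e+02
  2.720e+02 -8.000e-01] [-0.0, 0.0, -0.0, -0.0, 0.0, -0.0, -0.0, -0.1, -0.0, -0.0, -0.1, 0.1, 0.0, 0.1, -0.0, 0.0, -0.3, 0.4, -0.0, 0.1, -0.1, 0.1, -0.0]
60 105 cup [-12.0, 62.0, 132.0, 110.0, 86.0, -103.0] 0.0 wrist [383. -14.  84.]
60 105 mill [-43.0, 61.0, 91.0, 38.0, 121.0, 107.0] 0.0 wrist [ 534. -407.   98.]
50 115 cup [-9.0, 64.0, 136.0, 122.0, 93.0, -108.0] 0.0 wrist [353.  11.  82.]
50 115 mill [-40.0, 62.0, 87.0, 31.0, 126.0, 106.0] 0.0 wrist [ 573. -394.   97.]
45 120 cup [-7.0, 65.0, 138.0, 129.0, 97.0, -109.0] 0.0 wrist [338.  25.  83.]
45 120 mill [-38.0, 63.0, 85.0, 28.0, 128.0, 105.0] 0.0 wrist [ 595. -381.   91.]
40 125 cup [-4.0, 67.0, 140.0, 135.0, 101.0, -109.0] 0.0 wrist [319.  44.  79.]
40 125 mill [-36.0, 63.0, 83.0, 24.0, 130.0, 103.0] 0.0 wrist [ 619. -368.   98.]
40 90 cup [-4.0, 67.0, 140.0, 135.0, 101.0, -109.0] 0.0 wrist [319.  44.  79.]
40 90 mill [-48.0, 60.0, 98.0, 47.0, 114.0, 107.0] 0.0 wrist [ 465. -418.   93.]
30 15 cup [3.0, 68.0, 143.0, 151.0, 110.0, -105.0] 0.0 wrist [292.  81.  86.]
30 15 mill [-57.0, 64.0, 140.0, 103.0, 105.0, 66.0] 0.0 wrist [ 230. -233.   96.]
0 -74 cup [27.0, 66.0, 139.0, 207.0, 104.0, -79.0] 0.0 wrist [259. 206.  81.]
0 -74 mill [-3.0, 59.0, 134.0, 245.0, 102.0, 102.0] 32.2 wrist [372.  46. 108.]
-15 -60 cup [35.0, 62.0, 132.0, 229.0, 91.0, -79.0] 0.0 wrist [271. 270.  84.]
-15 -60 mill [-2.0, 62.0, 137.0, 241.0, 108.0, 107.0] 0.0 wrist [346.  54.  98.]
40 105 cup [-4.0, 67.0, 140.0, 135.0, 101.0, -109.0] 0.0 wrist [319.  44.  79.]
40 105 mill [-43.0, 61.0, 91.0, 38.0, 121.0, 107.0] 0.0 wrist [ 534. -407.   98.]
40 75 cup [-4.0, 67.0, 140.0, 135.0, 101.0, -109.0] 0.0 wrist [319.  44.  79.]
40 75 mill [-52.0, 58.0, 106.0, 56.0, 107.0, 103.0] 0.0 wrist [ 403. -408.  101.]
```

Call:
move_arm(
  commands=[
    [[1.46,2.42,0],[0,0,-3.8],1],
    [[1.46,2.42,0],[0,0,-3.8],1],
    [[1.46,2.42,0],[0,0,-3.8],1],
    [[1.46,2.42,0],[0,0,-3.8],1],
    [[0,0,0],[0,0,0],1],
    [[0,0,0],[0,0,0],1],
  ],
)

```text
t: 5.9
eef_pos: [522.9, 219.6, 107.8]
tcp_rot: [3.122, -1.435, 0.805]
ft_force: [0.1, -0.6, -1.1]
opening: 0.999
grip_force: 0.0
```

```bash
cat >> h.py <<'E'
from scipy.spatial.transform import Rotation as Ro
def rep():
    s=state();R=Ro.from_euler('xyz',s["tcp_rot"]).as_matrix();g=s["eef_pos"]-19*R[:,2]
    print(round(s["t"],2),"tcp",s["eef_pos"].round(1),"grasp",g.round(1),"az",np.degrees(np.arctan2(R[1,2],R[0,2])).round(1),"el",np.degrees(np.arcsin(R[2,2])).round(1),"y",R[:,1].round(3),"q",np.degrees(s["joints"]).round(0),"F",s["ft_force"].round(1),"open",round(s["opening"],3),"grip",round(s["grip_force"],1))
E
python3 -c "
from h import *
rep()"
```

```text
5.9 tcp [522.9 219.6 107.8] grasp [509.6 206.3 110.3] az 45.0 el -7.8 y [ 0.708 -0.707  0.003] q [  -6.   56.  141.  129.   93. -103.] F [ 0.1 -0.6 -1.1] open 0.999 grip 0.0
```

Call:
move_arm(
  commands=[
    [[0,0,-2],[0,0,0],1],
    [[0,0,-2],[0,0,0],1],
    [[0,0,-1.2],[0,0,0],1],
    [[0,0,-0.9],[0,0,0],1],
    [[0,0,0],[0,0,0],1],
    [[0,0,0],[0,0,0],1],
  ],
)

```text
t: 6.5
eef_pos: [523.7, 217.5, 44.5]
tcp_rot: [-3.141, -1.432, 0.78]
ft_force: [0.3, -0.8, -0.2]
opening: 0.999
grip_force: 0.0
```

```bash
python3 -c "
from h import *
rep()"
```

```text
6.5 tcp [523.7 217.5  44.5] grasp [510.3 204.3  47.2] az 44.7 el -8.0 y [ 0.704 -0.71  -0.   ] q [  -7.   66.  139.  129.   97. -109.] F [ 0.3 -0.8 -0.2] open 0.999 grip 0.0
```

Call:
move_arm(
  commands=[
    [[0,0,0],[0,0,0],0.5],
    [[0,0,0],[0,0,0],0.5],
    [[0,0,0],[0,0,0],0.5],
    [[0,0,0],[0,0,0],0.5],
    [[0,0,0],[0,0,0],0.5],
    [[0,0,0],[0,0,0],0.5],
    [[0,0,0],[0,0,0],0.3],
    [[0,0,0],[0,0,0],0.3],
  ],
)

```text
t: 7.3
eef_pos: [523.2, 218.4, 43.8]
tcp_rot: [-3.138, -1.431, 0.778]
ft_force: [-0.7, 0.7, 1.4]
opening: 0.61
grip_force: 30.0
```

```bash
python3 -c "
from h import *
rep()"
```

```text
7.3 tcp [523.2 218.4  43.8] grasp [509.9 205.1  46.4] az 44.8 el -8.0 y [ 0.705 -0.709 -0.001] q [  -6.   66.  139.  129.   97. -109.] F [-0.7  0.7  1.4] open 0.61 grip 30.0
```

Call:
move_arm(
  commands=[
    [[0,0,1],[0,0,0],0.3],
    [[0,0,2],[0,0,0],0.3],
    [[0,0,3],[0,0,0],0.3],
    [[0,0,4],[0,0,0],0.3],
    [[0,0,4],[0,0,0],0.3],
    [[0,0,4],[0,0,0],0.3],
    [[0,0,4],[0,0,0],0.3],
    [[0,0,3],[0,0,0],0.3],
    [[0,0,0],[0,0,0],0.3],
  ],
)

```text
t: 8.2
eef_pos: [522.6, 218.3, 298.0]
tcp_rot: [3.105, -1.435, 0.817]
ft_force: [0.8, 0.4, -2.3]
opening: 0.611
grip_force: 30.0
```

Run:
```python
from h import *; rep()
from ik import *
P,_=fit();q=np.degrees(state()["joints"]);h=np.array([.707,.707,0]);R0=tool(45,-8,-1);g0=np.array([510,205,296.])
for k in range(1,23):
    R=Ro.from_rotvec(h*np.pi*k/22).as_matrix()@R0;q,res=solve(P,g0+19*R[:,2],R,q)
    if k%4==2: print("roll",k,q,res)
for k in range(1,16):
    R=tool(45+63*k/15,8,1);g=g0+(np.array([471,-166,220])-g0)*k/15;q,res=solve(P,g+19*R[:,2],R,q)
    if k%3==0: print("swing",k,q,res,(fk(q,P)[0]-272*R[:,2]).round())
```

```text
8.2 tcp [522.6 218.3 298. ] grasp [509.2 205.1 300.6] az 44.7 el -7.8 y [ 0.704 -0.71   0.005] q [ -6.  23. 138. 125.  70. -74.] F [ 0.8  0.4 -2.3] open 0.611 grip 30.0
roll 2 [ -8.  24. 137. 121.  72. -57.] 0.0
roll 6 [ -9.  26. 136. 117.  76. -25.] 0.0
roll 10 [-10.  29. 136. 116.  82.   5.] 0.0
roll 14 [-10.  32. 137. 118.  88.  34.] 0.0
roll 18 [ -9.  35. 138. 123.  93.  63.] 0.0
roll 22 [ -7.  36. 140. 129.  96.  93.] 0.0
swing 3 [-22.  38. 135. 101.  97.  97.] 0.0 [365. -76. 247.]
swing 6 [-32.  41. 125.  80. 101. 104.] 0.0 [ 410. -179.  232.]
swing 9 [-38.  45. 114.  64. 108. 109.] 0.0 [ 454. -270.  212.]
swing 12 [-40.  49. 102.  51. 118. 112.] 0.0 [ 502. -338.  202.]
swing 15 [-42.  54.  90.  39. 128. 112.] 0.0 [ 551. -406.  183.]
```

Call:
move_arm(
  commands=[
    [[0,0,0.3],[5.8,5.8,0],0.3],
    [[0,0,0.3],[5.8,5.8,0],0.3],
    [[0,0,0.3],[5.8,5.8,0],0.3],
    [[0,0,0.3],[5.8,5.8,0],0.3],
    [[0,0,0.3],[5.8,5.8,0],0.3],
    [[0,0,0.3],[5.8,5.8,0],0.3],
    [[0,0,0.3],[5.8,5.8,0],0.3],
    [[0,0,0.3],[5.8,5.8,0],0.3],
    [[0,0,0.3],[5.8,5.8,0],0.3],
    [[0,0,0.3],[5.8,5.8,0],0.3],
  ],
)

```text
t: 9.2
eef_pos: [523.1, 218.1, 322.5]
tcp_rot: [-1.595, -0.129, -0.645]
ft_force: [0.9, 0.1, -3.1]
opening: 0.607
grip_force: 30.0
```

Call:
move_arm(
  commands=[
    [[0,0,0.3],[5.8,5.8,0],0.3],
    [[0,0,0.3],[5.8,5.8,0],0.3],
    [[0,0,0.3],[5.8,5.8,0],0.3],
    [[0,0,0.3],[5.8,5.8,0],0.3],
    [[0,0,0.3],[5.8,5.8,0],0.3],
    [[0,0,0.3],[5.8,5.8,0],0.3],
    [[0,0,0.3],[5.8,5.8,0],0.3],
    [[0,0,0.3],[5.8,5.8,0],0.3],
    [[0,0,0.3],[5.8,5.8,0],0.3],
    [[0,0,0.3],[5.8,5.8,0],0.3],
  ],
)

```text
t: 10.2
eef_pos: [523.3, 218.0, 352.4]
tcp_rot: [-1.114, 1.269, -0.306]
ft_force: [-0.3, -0.7, -1.9]
opening: 0.61
grip_force: 30.0
```

Call:
move_arm(
  commands=[
    [[0,0,0],[5.8,5.8,0],0.3],
    [[0,0,0],[5.4,5.4,0],0.3],
    [[0,0,0],[0,0,0],0.3],
    [[0,0,0],[0,0,0],0.3],
  ],
)

```text
t: 10.6
eef_pos: [523.3, 218.3, 352.9]
tcp_rot: [-0.033, 1.432, 0.756]
ft_force: [0.1, 1.0, -2.3]
opening: 0.608
grip_force: 30.0
```

```bash
python3 -c "
from h import *
rep()"
```

```text
10.6 tcp [523.3 218.3 352.9] grasp [510.  204.9 350.2] az 45.2 el 7.9 y [-0.709  0.705 -0.005] q [ -7.  26. 138. 129.  88. 102.] F [ 0.1  1.  -2.3] open 0.608 grip 30.0
```

Call:
move_arm(
  commands=[
    [[-0.6,-3.7,0],[0,0,6.3],0.3],
    [[-0.6,-3.7,0],[0,0,6.3],0.3],
    [[-0.6,-3.7,0],[0,0,6.3],0.3],
    [[-0.6,-3.7,0],[0,0,6.3],0.3],
    [[-0.6,-3.7,0],[0,0,6.3],0.3],
    [[-0.6,-3.7,0],[0,0,6.3],0.3],
    [[-0.6,-3.7,0],[0,0,6.3],0.3],
    [[-0.6,-3.7,0],[0,0,6.3],0.3],
    [[-0.6,-3.7,0],[0,0,6.3],0.3],
    [[-0.4,-3.4,0],[0,0,6.3],0.3],
  ],
)

```text
t: 11.6
eef_pos: [466.7, -144.8, 353.6]
tcp_rot: [-0.032, 1.429, 1.841]
ft_force: [-0.4, -0.5, -2.0]
opening: 0.611
grip_force: 30.0
```

Call:
move_arm(
  commands=[
    [[0,0,-3],[0,0,0],0.3],
    [[0,0,-3],[0,0,0],0.3],
    [[0,0,-3],[0,0,0],0.3],
    [[0,0,-2],[0,0,0],0.3],
    [[0,0,0],[0,0,0],0.3],
    [[0,0,0],[0,0,0],0.3],
  ],
)

```text
t: 12.2
eef_pos: [467.2, -142.4, 244.5]
tcp_rot: [-0.024, 1.429, 1.847]
ft_force: [-1.1, 0.7, -3.3]
opening: 0.61
grip_force: 30.0
```

Run:
```python
from h import *
import pickle
rep();ci=camera_info("wrist");w=read_camera("wrist");sd=read_camera("side");tp=read_camera("top")
pickle.dump(ci,open("w5.pkl","wb"));cv2.imwrite("pics/w5.png",w);cv2.imwrite("pics/s5.png",sd);cv2.imwrite("pics/t5.png",tp)
print("boss",proj("wrist",(470.5,-166.5,137),ci),proj("side",(470.5,-166.5,137)))
w=cv2.rotate(w,cv2.ROTATE_180)
f=lambda im,x,y,a,b:cv2.resize(im[y:y+b,x:x+a],(400,300),interpolation=cv2.INTER_CUBIC)
cv2.imwrite("pics/m5.png",np.vstack([np.hstack([f(w,0,0,512,384),f(sd,0,0,512,384)]),np.hstack([f(sd,130,240,160,120),f(tp,280,180,160,120)])]))
```

```text
12.2 tcp [ 467.2 -142.4  244.5] grasp [ 472.8 -160.4  241.8] az 107.2 el 8.1 y [-0.955 -0.295 -0.003] q [-42.  52.  91.  41. 129. 113.] F [-1.1  0.7 -3.3] open 0.61 grip 30.0
boss (np.float64(262.2832535235579), np.float64(44.75792947259771)) (np.float64(204.7027377842502), np.float64(297.3992122348413))
```

View pics/m5.png

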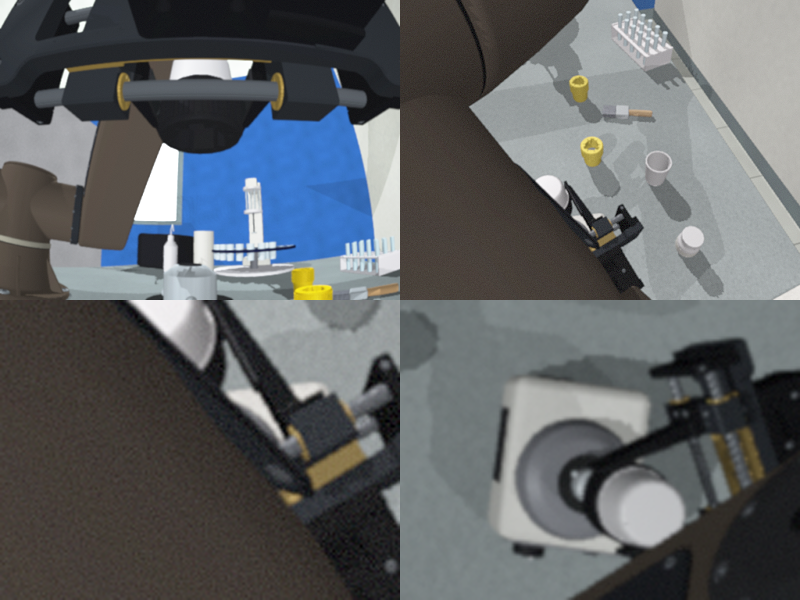

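Run:
```python
from h import *
w=cv2.rotate(cv2.imread("pics/w5.png"),cv2.ROTATE_180)
a=w[324:384,180:300];b=w[84:204,180:300]
cv2.imwrite("pics/m6.png",cv2.resize(np.vstack([b[40:],a]),None,fx=4.2,fy=4.2,interpolation=cv2.INTER_CUBIC))
```

```text
(no output)
```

View pics/m6.png

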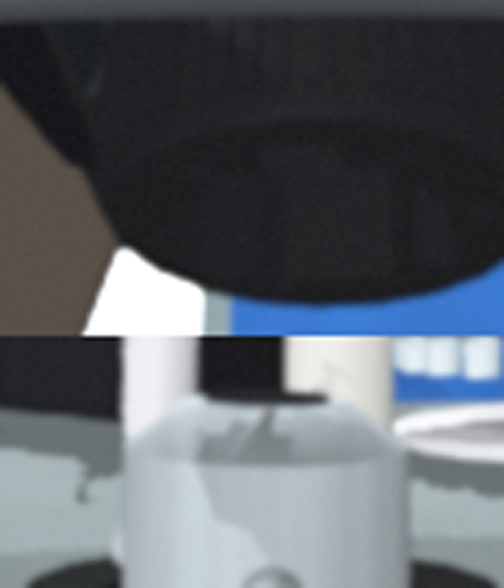

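Run:
```python
from h import *
import pickle
ci=pickle.load(open("w5.pkl","rb"));T=np.array(ci["cam_to_world"]);print("cam",T[:3,3].round(1))
for u,v,z in [(511-180-266/4.2,383-324-(450-336)/4.2,132),(511-180-258/4.2,383-324-(400-336)/4.2,137)]:
    print(u,v,at_z("wrist",u,v,z,ci).round(1))
b=at_z("wrist",267.7,32,132,ci)
# left/right silhouette azimuths
for x in (122,266,410):
    o,d=ray("wrist",511-180-x/4.2,30,ci);print(x,np.degrees(np.arctan2(d[1],d[0])))
o,d=ray("wrist",511-180-272/4.2,383-324-(580-336)/4.2,ci);print("pin ray",o,d,np.degrees(np.arctan2(d[1],d[0])))
```

```text
cam [ 513.  -293.6  149.2]
267.6666666666667 31.857142857142858 [ 470.6 -173.6  132. ]
269.57142857142856 43.76190476190476 [ 469.3 -172.4  137. ]
122 115.84080802341897
266 109.48707619894896
410 103.13296346768776
pin ray [ 513.02873149 -293.57833864  149.23529461] [-0.31954483  0.91761066 -0.23639327] 109.19994360792545
```

Run:
```python
from h import *
print(at_z("top",376.8,263.2,288))
g=cv2.imread("pics/t5.png");hsv=cv2.cvtColor(g,cv2.COLOR_BGR2GRAY);c=(hsv[235:290,340:410]>150).astype(np.uint8)
n,l,s,ce=cv2.connectedComponentsWithStats(c);i=1+np.argmax(s[1:,4]);print(s,ce)
```

```text
[ 475.09211174 -151.87955584  288.        ]
[[   0    0   70   55 3102]
 [  11   16    3    7   13]
 [  20   18   34   25  628]
 [   0   39   27    7  107]] [[34.79174726 25.92392005]
 [11.76923077 19.23076923]
 [36.92834395 29.8933121 ]
 [14.55140187 42.1588785 ]]
```

Run:
```python
from h import *
import pickle
ci=pickle.load(open("w5.pkl","rb"))
d=np.array([np.cos(np.radians(107.2)),np.sin(np.radians(107.2)),0])
for y in (303,120):
    p=at_z("wrist",511-180-315/4.2,383-124-y/4.2,218.2,ci);r=p-[472.8,-160.4,218.2];print(p.round(1),"along",r@d,"lat",r@[-d[1],d[0],0])
```

```text
[ 462.2 -132.2  218.2] along 30.086887506550525 lat 1.731868770170029
[ 477.9 -182.2  218.2] along -22.372534197260897 lat 1.6032230398534415
```

Call:
move_arm(
  commands=[
    [[-0.3,-0.7,-2],[0,0,0],0.3],
    [[0,0,-2.5],[0,0,0],0.3],
    [[0,0,-2],[0,0,0],0.3],
    [[0,0,-1.2],[0,0,0],0.3],
    [[0,0,0],[0,0,0],0.3],
    [[0,0,0],[0,0,0],0.3],
  ],
)

```text
t: 12.95
eef_pos: [464.3, -149.3, 167.9]
tcp_rot: [-0.021, 1.43, 1.849]
ft_force: [-0.2, -0.3, -1.7]
opening: 0.611
grip_force: 30.0
```

Run:
```python
from h import *
rep();w=read_camera("wrist");cv2.imwrite("pics/w7.png",w);tp=read_camera("top");cv2.imwrite("pics/t7.png",tp)
w=cv2.rotate(w,cv2.ROTATE_180)
cv2.imwrite("pics/m7.png",np.hstack([cv2.resize(w[100:340,140:380],(480,480),interpolation=cv2.INTER_CUBIC),cv2.resize(tp[210:290,310:363],(318,480),interpolation=cv2.INTER_CUBIC)]))
```

```text
12.95 tcp [ 464.3 -149.3  167.9] grasp [ 469.8 -167.3  165.2] az 107.2 el 8.1 y [-0.955 -0.295 -0.003] q [-42.  58.  90.  37. 124. 108.] F [-0.2 -0.3 -1.7] open 0.611 grip 30.0
```

View pics/m7.png

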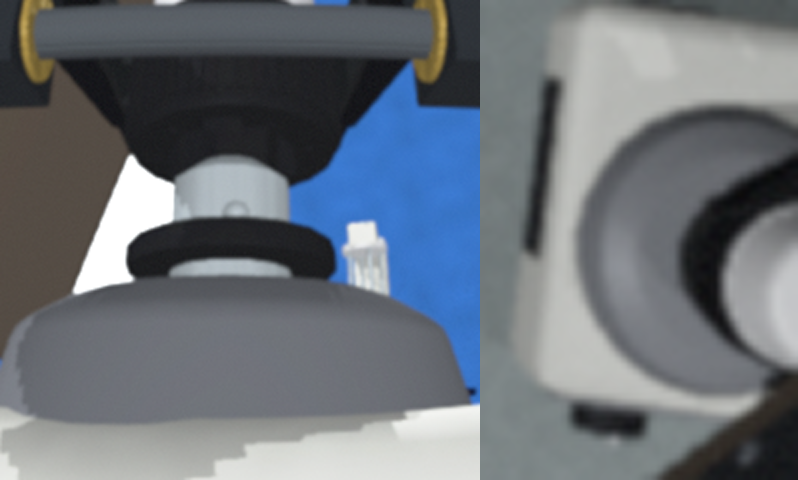

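The collar (crop column about 235) sits centred over the boss (about 232) with the pin facing the camera. I'm now descending onto the pins.

Call:
move_arm(
  commands=[
    [[0,0,-0.4],[0,0,0],0.3],
    [[0,0,-0.4],[0,0,0],0.3],
    [[0,0,-0.3],[0,0,0],0.3],
    [[0,0,0],[0,0,0],0.3],
  ],
)

```text
t: 13.45
eef_pos: [464.1, -149.2, 155.7]
tcp_rot: [-0.014, 1.429, 1.857]
ft_force: [0.6, -0.6, -2.3]
opening: 0.608
grip_force: 30.0
```

Call:
move_arm(
  commands=[
    [[0,0,-0.3],[0,0,0],0.3],
    [[0,0,-0.3],[0,0,0],0.3],
    [[0,0,0],[0,0,0],0.3],
  ],
)

```text
t: 13.75
eef_pos: [464.1, -149.2, 149.7]
tcp_rot: [-0.014, 1.429, 1.856]
ft_force: [-0.7, 0.2, -2.5]
opening: 0.609
grip_force: 30.0
```

```bash
python3 -c "
from h import *
rep();print(state()['moment'])"
```

```text
13.75 tcp [ 464.1 -149.2  149.7] grasp [ 469.6 -167.1  147. ] az 107.2 el 8.1 y [-0.955 -0.295 -0.002] q [-42.  60.  90.  37. 123. 107.] F [-0.7  0.2 -2.5] open 0.609 grip 30.0
[-0.94438125 -0.15015602  0.01678113]
```

Call:
move_arm(
  commands=[
    [[0,0,-0.1],[0,0,0],0.3],
    [[0,0,-0.1],[0,0,0],0.3],
    [[0,0,0],[0,0,0],0.3],
  ],
)

```text
t: 14.05
eef_pos: [464.1, -149.2, 148.1]
tcp_rot: [-0.016, 1.429, 1.854]
ft_force: [-0.3, 0.2, -2.4]
opening: 0.61
grip_force: 30.0
```

Call:
move_arm(
  commands=[
    [[0,0,-0.1],[0,0,0],0.3],
    [[0,0,0],[0,0,0],0.3],
  ],
)

```text
t: 14.25
eef_pos: [464.1, -149.2, 147.4]
tcp_rot: [-0.018, 1.429, 1.853]
ft_force: [0.3, -0.5, 0.5]
opening: 0.614
grip_force: 30.0
```

```bash
python3 -c "
from h import *
rep();print(state()['moment'])"
```

```text
14.25 tcp [ 464.1 -149.2  147.4] grasp [ 469.7 -167.2  144.7] az 107.2 el 8.1 y [-0.955 -0.295 -0.003] q [-42.  60.  90.  37. 123. 107.] F [ 0.3 -0.5  0.5] open 0.614 grip 30.0
[-0.43780419  0.09238343 -0.02177267]
```

Call:
move_arm(
  commands=[
    [[-0.06,-0.02,-0.05],[0,0,2],0.3],
    [[-0.06,-0.02,0],[0,0,2],0.3],
    [[-0.06,-0.02,0],[0,0,2],0.3],
    [[0,0,0],[0,0,0],0.3],
  ],
)

```text
t: 14.65
eef_pos: [462.6, -149.4, 146.4]
tcp_rot: [-0.017, 1.43, 1.962]
ft_force: [0.2, -1.1, -1.4]
opening: 0.611
grip_force: 30.0
```

Call:
move_arm(
  commands=[
    [[-0.06,-0.03,0],[0,0,2],0.3],
    [[-0.06,-0.03,0],[0,0,2],0.3],
    [[0,0,0],[0,0,0],0.3],
  ],
)

```text
t: 14.95
eef_pos: [461.4, -150.0, 146.4]
tcp_rot: [-0.018, 1.43, 2.031]
ft_force: [-0.9, 0.2, -2.7]
opening: 0.613
grip_force: 30.0
```

Call:
move_arm(
  commands=[
    [[-0.05,-0.03,0],[0,0,2],0.3],
    [[-0.03,-0.01,0],[0,0,1],0.3],
    [[0,0,0],[0,0,0],0.3],
  ],
)

```text
t: 15.25
eef_pos: [460.5, -150.5, 146.5]
tcp_rot: [-0.017, 1.429, 2.082]
ft_force: [-0.0, 0.5, -1.8]
opening: 0.61
grip_force: 30.0
```

```bash
python3 -c "
from h import *
rep();print(state()['moment'])"
```

```text
15.25 tcp [ 460.5 -150.5  146.5] grasp [ 470.  -166.7  143.9] az 120.3 el 8.1 y [-0.864 -0.504 -0.002] q [-38.  62.  85.  28. 128. 105.] F [-0.   0.5 -1.8] open 0.61 grip 30.0
[-0.8615796  -0.36127728 -0.04128742]
```

Call:
move_arm(
  commands=[
    [[0,0,-0.15],[0,0,0],0.3],
    [[0,0,-0.15],[0,0,0],0.3],
    [[0,0,0],[0,0,0],0.3],
  ],
)

```text
t: 15.55
eef_pos: [460.2, -150.9, 143.4]
tcp_rot: [-0.015, 1.429, 2.082]
ft_force: [-0.3, -0.1, -1.7]
opening: 0.613
grip_force: 30.0
```

Call:
move_arm(
  commands=[
    [[0,0,-0.1],[0,0,0],0.3],
    [[0,0,-0.1],[0,0,0],0.3],
    [[0,0,0],[0,0,0],0.3],
  ],
)

```text
t: 15.85
eef_pos: [460.3, -150.8, 141.6]
tcp_rot: [-0.017, 1.429, 2.081]
ft_force: [0.5, 0.0, -2.4]
opening: 0.612
grip_force: 30.0
```

```bash
python3 -c "
from h import *
rep();print(state()['moment'])"
```

```text
15.85 tcp [ 460.3 -150.8  141.6] grasp [ 469.7 -167.1  138.9] az 120.2 el 8.1 y [-0.864 -0.503 -0.002] q [-38.  62.  85.  28. 128. 105.] F [ 0.5  0.  -2.4] open 0.612 grip 30.0
[-0.81157313 -0.42243362  0.03186424]
```

Keyed: the face is 6 mm below the pin tops with no resistance. Next I push down on the plate.

Call:
move_arm(
  commands=[
    [[0,0,-0.1],[0,0,0],0.3],
    [[0,0,-0.1],[0,0,0],0.3],
    [[0,0,-0.1],[0,0,0],0.3],
    [[0,0,0],[0,0,0],0.3],
  ],
)

```text
t: 16.25
eef_pos: [460.3, -150.8, 138.8]
tcp_rot: [-0.018, 1.429, 2.08]
ft_force: [-1.3, -0.2, 3.5]
opening: 0.613
grip_force: 30.0
```

Call:
move_arm(
  commands=[
    [[0,0,-0.1],[0,0,0],0.3],
    [[0,0,-0.1],[0,0,0],0.3],
    [[0,0,-0.1],[0,0,0],0.3],
    [[0,0,0],[0,0,0],0.3],
  ],
)

```text
t: 16.65
eef_pos: [460.3, -150.9, 135.9]
tcp_rot: [-0.018, 1.428, 2.08]
ft_force: [-1.1, -0.3, 6.0]
opening: 0.613
grip_force: 30.0
```

```bash
python3 -c "
from h import *
rep();print(state()['moment'])"
```

```text
16.65 tcp [ 460.3 -150.9  135.9] grasp [ 469.7 -167.1  133.2] az 120.2 el 8.2 y [-0.864 -0.503 -0.003] q [-38.  63.  85.  28. 128. 104.] F [-1.1 -0.3  6. ] open 0.613 grip 30.0
[0.49483147 0.28908512 0.21905207]
```

Call:
move_arm(
  commands=[
    [[0,0,-0.1],[0,0,0],0.3],
    [[0,0,0],[0,0,0],0.3],
  ],
)

```text
t: 16.85
eef_pos: [460.3, -150.9, 135.4]
tcp_rot: [-0.019, 1.427, 2.078]
ft_force: [-1.7, 0.9, 9.4]
opening: 0.61
grip_force: 30.0
```

Call:
move_arm(
  commands=[
    [[0,0,-0.1],[0,0,0],0.3],
    [[0,0,0],[0,0,0],0.3],
  ],
)

```text
t: 17.05
eef_pos: [460.3, -150.9, 135.3]
tcp_rot: [-0.023, 1.426, 2.075]
ft_force: [-2.0, 1.1, 15.6]
opening: 0.609
grip_force: 30.0
```

```bash
python3 -c "
from h import *
rep();print(state()['moment'])"
```

```text
17.05 tcp [ 460.3 -150.9  135.3] grasp [ 469.7 -167.1  132.6] az 120.2 el 8.3 y [-0.864 -0.503 -0.003] q [-38.  63.  85.  28. 128. 104.] F [-2.   1.1 15.6] open 0.609 grip 30.0
[1.82764883 1.12490771 0.15147482]
```

Call:
move_arm(
  commands=[
    [[0,0,0],[0,0,0],0.3],
    [[0,0,0],[0,0,0],0.3],
    [[0,0,0],[0,0,0],0.3],
    [[0,0,0],[0,0,0],0.3],
    [[0,0,0],[0,0,0],0.3],
    [[0,0,0],[0,0,0],0.3],
  ],
)

```text
t: 17.65
eef_pos: [460.3, -150.9, 135.3]
tcp_rot: [-0.023, 1.426, 2.076]
ft_force: [-2.2, 1.4, 16.1]
opening: 0.61
grip_force: 30.0
```

Run:
```python
from h import *
rep();w=cv2.rotate(read_camera("wrist"),cv2.ROTATE_180);t=read_camera("top")
cv2.imwrite("pics/m8.png",np.hstack([cv2.resize(w,(400,300)),cv2.resize(t,(400,300))]))
```

```text
17.65 tcp [ 460.3 -150.9  135.3] grasp [ 469.7 -167.1  132.6] az 120.2 el 8.3 y [-0.864 -0.503 -0.003] q [-38.  63.  85.  28. 128. 104.] F [-2.2  1.4 16.1] open 0.61 grip 30.0
```

View pics/m8.png

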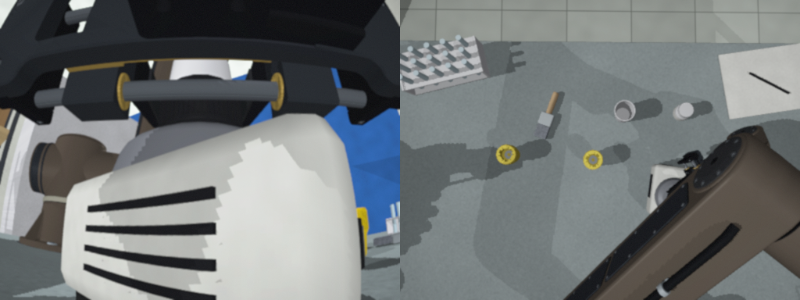

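The wrist view shows the cup seated with the housing clear of the gripper. Height is exactly the stop (face at 109 mm) with about 18 N net down, steady. The bystanders have not moved.

```bash
python3 -c "
from h import *
print(env.job_done())"
```

```text
the job is handed in; nothing more can be done
None
```

The cup is upside down on the mill with its keyways over the pins. It is held pushed fully home at the 109 mm stop with about 18 N, so the switch should be closed, though I had no direct switch reading. The job was handed in at about 18 s, and the other things on the bench were not moved.

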